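Stack a second spot plate on spacer sticks to dry

TASK

In the steel drying tray lies a white porcelain spot plate: lay the two blue spacer sticks on it, one across each bare end, square to the plate and sticking out about equally on both sides. Then gently set (do not drop) the second spot plate on the two sticks, wells up, squarely over the first, so that it rests level and clear of the wells below. Do not push the bottom plate out of its place, and leave the orange strip and the other things on the bench alone.

Things in the scene. Friction and masses are not known exactly. Their poses are not given: they have to be found in the camera images.
- tray: Fixed stainless drying tray, 230 x 140 mm, floor 6 mm thick, with a low lip 4 mm wide whose top is 10 mm above the bench. Origin: centre of its underside, on the bench; x along the 230 mm side, z up.
- bottom_plate: White spot plate loose in the tray, about 0.27 kg: slab 150 x 60 x 12 mm with six raised wells (22 mm across, 4 mm proud) at x = -26, 0, +26 mm, y = +-13.5 mm. Each end of the slab (|x| 37 to 75 mm) is bare and flat: the sticks belong there, at about x = +-56 mm. Origin: centre of its underside; x along the 150 mm length, y along the width, z up.
- top_plate: The second spot plate, same shape, size and mass as bottom_plate, flat underside, lying loose on the bench with its wells up; it can be gripped across its 60 mm width at mid-length. Origin: centre of its underside; x along the 150 mm length, z up. Either way round is right.
- stick_a: Blue plastic spacer stick, 84 mm long, 16 x 16 mm square, about 30 g, lying loose on the bench. Origin: its centre; x along its length.
- stick_b: The second blue spacer stick, the same as stick_a. Origin: its centre; x along its length.
- thin_strip: Orange plastic strip, 84 x 16 x 6 mm, too thin for this job; bystander, lies near the blue sticks. Origin: centre of its underside; x along its length.
- flask_big: Glass volumetric flask with white stopper, 84 mm across the bulb, 230 mm tall; bystander. Origin: centre of its underside.
- flask_small: Glass volumetric flask with white stopper, 60 mm across the bulb, 170 mm tall; bystander. Origin: centre of its underside.
- crucible: Small white open crucible, 44 mm across, 35 mm tall; bystander. Origin: centre of its underside.
- reagent: Amber bottle with white cap, 68 mm across, 130 mm tall; bystander. Origin: centre of its underside.
- spatula: Slim steel laboratory spatula, 160 mm long, up to 14 mm wide and 5 mm thick, lying on the bench; bystander. Origin: middle of its underside; x along its length.
There are look-alikes about, which are no part of the job. What is shaped like the stick_a but brown or turquoise is not meant.

How it is judged (in metres and radians):
On the way:
1. both blue sticks lie flat across the bottom plate, one on each bare end, while the second plate is still away from it (((x of stick_a in the frame of bottom_plate between 0.044 and 0.068 m and y of stick_a in the frame of bottom_plate between -0.01 and 0.01 m and z of stick_a in the frame of bottom_plate between 0.018 and 0.022 m and angle between the x axis of each of stick_a, stick_b and the y axis of bottom_plate, either way round below 0.15 rad and x of stick_b in the frame of bottom_plate between -0.068 and -0.044 m and y of stick_b in the frame of bottom_plate between -0.01 and 0.01 m and z of stick_b in the frame of bottom_plate between 0.018 and 0.022 m) or (x of stick_a in the frame of bottom_plate between -0.068 and -0.044 m and y of stick_a in the frame of bottom_plate between -0.01 and 0.01 m and z of stick_a in the frame of bottom_plate between 0.018 and 0.022 m and angle between the x axis of each of stick_a, stick_b and the y axis of bottom_plate, either way round below 0.15 rad and x of stick_b in the frame of bottom_plate between 0.044 and 0.068 m and y of stick_b in the frame of bottom_plate between -0.01 and 0.01 m and z of stick_b in the frame of bottom_plate between 0.018 and 0.022 m)) and distance between top_plate and bottom_plate above 0.1 m), for 0.2 s.
At the end, for the whole second after the job is handed in: A blue stick lies flat across each bare end (middle 44 to 68 mm from the plate's middle, within 10 mm of its centre line, 0.15 rad of square). The second plate, released, rests on both: underside 26 to 30 mm above the lower one's, within 14 mm lengthwise, 12 mm crosswise, 0.12 rad; tilt under 0.05 (((x of stick_a in the frame of bottom_plate between 0.044 and 0.068 m and y of stick_a in the frame of bottom_plate between -0.01 and 0.01 m and z of stick_a in the frame of bottom_plate between 0.018 and 0.022 m and angle between the x axis of each of stick_a, stick_b and the y axis of bottom_plate, either way round below 0.15 rad and x of stick_b in the frame of bottom_plate between -0.068 and -0.044 m and y of stick_b in the frame of bottom_plate between -0.01 and 0.01 m and z of stick_b in the frame of bottom_plate between 0.018 and 0.022 m) or (x of stick_a in the frame of bottom_plate between -0.068 and -0.044 m and y of stick_a in the frame of bottom_plate between -0.01 and 0.01 m and z of stick_a in the frame of bottom_plate between 0.018 and 0.022 m and angle between the x axis of each of stick_a, stick_b and the y axis of bottom_plate, either way round below 0.15 rad and x of stick_b in the frame of bottom_plate between 0.044 and 0.068 m and y of stick_b in the frame of bottom_plate between -0.01 and 0.01 m and z of stick_b in the frame of bottom_plate between 0.018 and 0.022 m)) and x of top_plate in the frame of bottom_plate between -0.014 and 0.014 m and y of top_plate in the frame of bottom_plate between -0.012 and 0.012 m and z of top_plate in the frame of bottom_plate between 0.026 and 0.03 m and angle between the x axis of top_plate and the x axis of bottom_plate, either way round below 0.12 rad and angle between top_plate's own z axis and vertical below 0.05 rad and linear speed of top_plate below 0.02 m/s and contact force between the fingers and top_plate below 0.1 N); the robot touches nothing.
It fails at once if the bottom plate is pushed more than 20 mm out of its place (distance of bottom_plate from where it was at the start of the episode above 0.02 m).
It fails at once if the second plate is dropped (falls, out of the fingers, faster than 0.4 m/s) (contact force between the fingers and top_plate below 0.01 N and linear speed of top_plate above 0.4 m/s).
It fails at once if the orange strip or another bystander is moved more than 30 mm (distance of any of thin_strip, flask_big, flask_small, crucible, reagent, spatula from where it was at the start of the episode above 0.03 m).
It also fails if it takes over 72 s, if anything falls off the work surface, if the arm or the gripper's body presses on something with over 40 N, if the wrist force passes 120 N, or if a joint passes its speed limit or range.

ROBOT

A 7-joint arm with a two-finger parallel gripper is mounted at the origin on the work surface. World frame = base frame: x ahead of the robot, y to its left, z up, the work surface at z = 0. Lengths are in m, angles in degrees, forces in N, time in s.
With the tool pointing down it reaches from about 0.425 to 1.025 m from the base axis. Payload 9.4 kg.
Tool frame: the origin (TCP) lies at the very end of the fingers, on their centre line; the grasp point (between the pads) lies robot.grip_depth behind it (robot.grip_depth is the distance from the TCP to the grasp point, in m); x points along the fingers, y is the direction in which the jaws open and shut, and the axes are right-handed (so a half turn about x gives the same grasp; the last joint's range is limited). The gripper opens to 85 mm and grips with 20 to 120 N. Pads are 22 mm wide; open, the fingers measure 114 mm over their backs; the gripper's body (76 mm by 85 mm) begins 54 mm behind the grasp point. The pads swing forward as they close: fully open they stand 13 mm farther back than shut.
Start: joints at [-69.253, 34.337, -0.143, 91.639, 0.103, 54.024, -4.572], TCP at [0.308, 0.656, 0.231] pointing down, gripper open.
Joint ranges: [-147.43, 147.43], [-19.82, 112.94], [-74.19, 73.91], [6.32, 146.72], [-59.91, 239.91], [6.04, 106.73], [-150.56, 150.56]. Speed limits (degrees/s): [127.2, 127.2, 172.46, 172.46, 180, 180, 180].

INTERFACE

Orientations are given as a 3x3 rotation matrix whose columns are the frame's x, y, z axes.
In Python, from bench import robot gives the robot as it stands. The module is installed in compiled form; this text tells all that it offers. Calls block until the motion is done:
- robot.move_ptp(position, orientation): joint-space move of the TCP to a pose.
- robot.movel(position, attitude=None, rate=0.15): straight line of the TCP; attitude=None keeps the orientation; rate is the mean speed in m/s.
- robot.set_joints(angles): joint-space move.
- robot.ungrasp() and robot.grab(strength=None): open the fingers fully, or close them until they stop; strength is the grip in N (None keeps the last).
- robot.dwell(seconds).
- robot.ik(position, orientation): joint angles nearest the present ones, or None.
- robot.grab_frame(name): name is "scene" or "side" or "wrist"; returns a dict with "image" (384x512x3 uint8, red, green, blue), "range_z" (384x512 float32, m along the optical axis (not along the pixel's ray), 0 where there is no reading), "camera_matrix" (3x3 intrinsics, pixels), "k1" (the pictures are not rectified: a ray, as slopes to the right and down, at radius r is drawn at 1 + k1 r^2 times it, then the intrinsics apply), "rvec" (rotation vector, rad) and "tvec" (3), from world to camera coordinates, as OpenCV has them. Camera axes: x right, y down, z forward; pixel columns grow to the right and rows downward; lengths in m; the calibration is good to about 2 mm. A picture is of the moment at which its call begins.
A pose or a line that the arm cannot do raises robot.MotionError and nothing moves.
- robot.hand_in(): hands the job in, once; it reports no verdict.
Readings, each from a call of its own:
- robot.current_time(): time.
- robot.current_joints(): joint angles.
- robot.current_dq(): joint speeds.
- robot.current_joint_torque(): joint torques, N m.
- robot.current_position(): TCP position.
- robot.current_tcp_rot(): TCP orientation.
- robot.current_force(): force on the tool from outside, world axes, zero at the start.
- robot.current_torque(): the same for the moment, N m.
- robot.current_finger_gap(): opening from 0.0 (shut) to 1.0 (fully open).
Only numpy, scipy, OpenCV 4.12 (cv2) and the standard library are available. Lean on these libraries where they do the work, as an engineer would, in place of code of your own. Each camera call takes 0.05 s, during which the arm holds its last target.

## Working session

There is one attempt and no reset: what is moved stays moved. The work goes in short steps, each a Python script; the robot and the scene stay as the last script left them, time stands still between calls to the robot, and variables do not carry over. Pictures are saved under pics/ and viewed, and the job is handed in when it is done.

```bash
mkdir -p pics; ls; python3 - <<'E'
from bench import robot
import cv2,numpy as np
np.set_printoptions(precision=4,suppress=True)
for n in ["scene","side","wrist"]:
    f=robot.grab_frame(n)
    cv2.imwrite(f"pics/{n}0.png",f["image"][:,:,::-1])
    np.savez(f"pics/{n}0.npz",**f)
    R=cv2.Rodrigues(f["rvec"])[0]
    print(n,f["camera_matrix"].tolist(),f["k1"],-R.T@np.ravel(f["tvec"]),R[2])
print(robot.grip_depth,robot.current_time(),robot.current_tcp_rot(),robot.current_position())
E
```

```text
pics
scene [[481.36009908566547, 0.0, 262.5625229998464], [0.0, 481.36009908566547, 192.93206009071753], [0.0, 0.0, 1.0]] -0.18879754940526483 [1.1408 0.9634 0.9174] [-0.4013 -0.6728 -0.6215]
side [[469.29474879652633, 0.0, 263.0952132983319], [0.0, 469.29474879652633, 188.12205088973127], [0.0, 0.0, 1.0]] -0.11323109005772564 [ 0.1907 -0.8544  0.8576] [ 0.2983  0.6977 -0.6514]
wrist [[315.65294321425085, 0.0, 251.6294044978171], [0.0, 315.65294321425085, 190.6216535861592], [0.0, 0.0, 1.0]] -0.08257354372123554 [0.2314 0.6913 0.3725] [ 0.2969 -0.1395 -0.9446]
0.0187 0.15 [[-0.0004  0.4249  0.9053]
 [-0.0011  0.9053 -0.4249]
 [-1.     -0.0012  0.0001]] [0.3079 0.656  0.2306]
```

View pics/scene0.png

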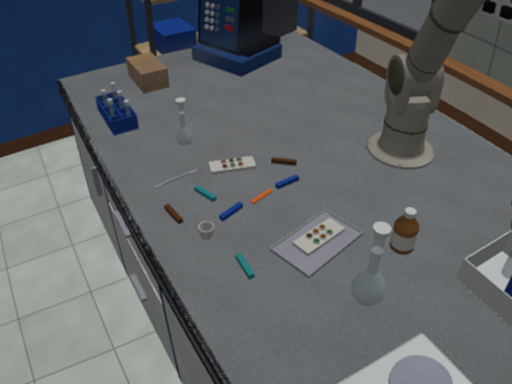

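View pics/side0.png

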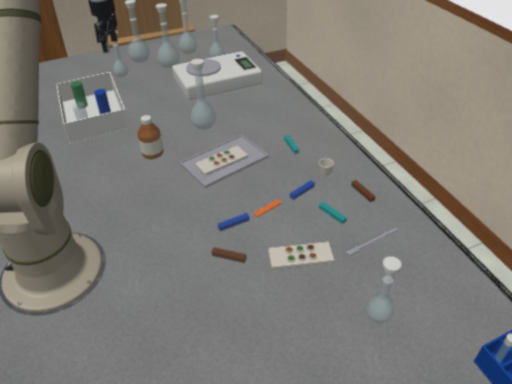

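View pics/wrist0.png

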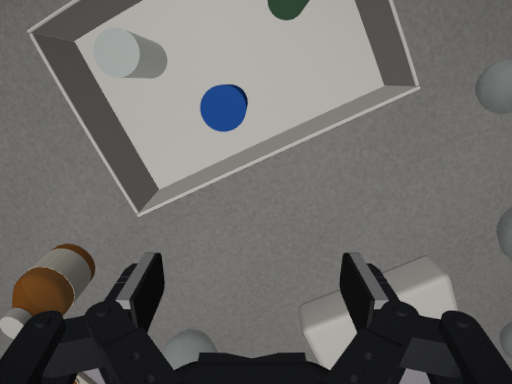

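Candidates, as scene-camera pixels:
- **Blue sticks:** (231,211) and (287,181).
- **Look-alikes to leave:** turquoise (205,193) and (245,265), brown (284,161) and (173,213), orange strip (262,196).
- **Plates:** the tray plate at (319,235) is the bottom one, and the loose one at (232,164) is the top one.

In the side view the blue sticks are at (234,221) and (303,189), the tray plate at (222,159) and the loose plate at (301,254). I'll measure them from both views.

```bash
cat > h.py <<'E'
import cv2,numpy as np
np.set_printoptions(precision=4,suppress=True)
def cam(f):
    R=cv2.Rodrigues(np.asarray(f["rvec"],float))[0]; t=np.ravel(f["tvec"]).astype(float)
    return R,t,np.asarray(f["camera_matrix"],float),np.array([float(f["k1"]),0,0,0])
def cast(f,uv,z):
    R,t,K,d=cam(f)
    p=cv2.undistortPoints(np.asarray(uv,float).reshape(-1,1,2),K,d).reshape(-1,2)
    r=np.c_[p,np.ones(len(p))]@R; c=-R.T@t
    return c+r*((z-c[2])/r[:,2])[:,None]
def proj(f,X):
    R,t,K,d=cam(f)
    return cv2.projectPoints(np.asarray(X,float).reshape(-1,1,3),R,t,K,d)[0].reshape(-1,2)
def mask(f,kind):
    hsv=cv2.cvtColor(f["image"],cv2.COLOR_RGB2HSV); H,S,V=cv2.split(hsv)
    if kind=="blue": m=(H>108)&(H<125)&(S>150)&(V>60)
    if kind=="white": m=(V>165)&(S<60)
    if kind=="orange": m=(H>3)&(H<16)&(S>150)&(V>150)
    return m.astype(np.uint8)
def comps(m,amin=40):
    n,l,s,c=cv2.connectedComponentsWithStats(m)
    return [(l==i,s[i],c[i]) for i in range(1,n) if s[i][4]>=amin]
def rect(P):
    "min area rect of metric xy points: centre, long, short, angle of long axis (deg)"
    c,(w,h),a=cv2.minAreaRect((P[:,:2]*1000).astype(np.float32))
    if w<h: w,h,a=h,w,a+90
    return np.array(c)/1000,w,h,(a+90)%180-90
def cr(f,m,z):
    cs,_=cv2.findContours(m.astype(np.uint8),cv2.RETR_EXTERNAL,cv2.CHAIN_APPROX_NONE)
    c=max(cs,key=len).reshape(-1,2)
    return rect(cast(f,c,z))
E
python3 - <<'E'
from h import *
for n in ["scene","side"]:
    f=dict(np.load(f"pics/{n}0.npz"))
    for kind,z in [("blue",.012),("orange",.005),("white",.012)]:
        for m,s,c in comps(mask(f,kind)):
            if s[4]>3000: continue
            P,w,h,a=cr(f,m,z)
            print(n,kind,s[4],c.round(0),P,round(w,1),round(h,1),round(a,1))
s=[]
for n,bx in [("scene",(150,120,350,290)),("side",(170,120,370,290))]:
    im=cv2.imread(f"pics/{n}0.png")
    cv2.imwrite(f"pics/{n}0c.png",cv2.resize(im[bx[1]:bx[3],bx[0]:bx[2]],None,fx=4,fy=3.5,interpolation=cv2.INTER_CUBIC) if 0 else cv2.resize(im[bx[1]:bx[3],bx[0]:bx[2]],None,fx=3.5,fy=3.5,interpolation=cv2.INTER_CUBIC))
E
```

```text
scene blue 148 [302.  15.] [-0.5292 -1.3811] 488.6 56.4 55.8
scene blue 231 [322.  21.] [-0.5585 -1.1932] 436.4 134.7 52.1
scene blue 1218 [174.  34.] [ 0.2403 -1.4943] 591.8 241.1 73.1
scene blue 183 [238.  56.] [ 0.098  -0.9724] 233.1 150.2 -23.5
scene blue 40 [104.  64.] [ 0.7091 -1.2757] 107.6 67.3 74.7
scene blue 179 [ 56. 104.] [ 1.0045 -0.9521] 273.6 75.9 89.7
scene blue 781 [117. 117.] [ 0.7926 -0.7563] 340.4 116.8 89.6
scene blue 77 [ 12. 124.] [ 1.1942 -0.8933] 189.6 52.4 -70.0
scene blue 119 [287. 181.] [ 0.46   -0.0298] 86.8 23.2 4.2
scene blue 143 [231. 211.] [0.6771 0.0083] 87.9 21.7 18.1
scene blue 43 [510. 289.] [0.2068 0.6376] 50.2 10.9 38.1
scene orange 77 [261. 195.] [ 0.5613 -0.0168] 79.8 13.8 15.4
scene white 317 [ 66. 154.] [ 1.0357 -0.5505] 174.9 79.3 77.7
scene white 90 [248. 161.] [ 0.5115 -0.1861] 50.5 34.8 69.4
scene white 91 [215. 166.] [ 0.6163 -0.2184] 49.5 32.8 74.2
scene white 506 [ 69. 186.] [ 1.0676 -0.3623] 169.6 98.4 -89.9
scene white 93 [ 42. 184.] [ 1.1434 -0.411 ] 83.6 41.4 -60.4
scene white 207 [ 12. 192.] [ 1.2475 -0.4228] 87.3 51.4 4.2
scene 
[... 1505 characters left out ...]
[228.  68.] [0.7417 0.8073] 236.3 211.8 -0.8
side white 384 [186.  73.] [0.5819 0.8265] 241.8 115.7 63.8
side white 187 [113. 101.] [0.2818 0.7324] 160.5 33.9 87.4
side white 223 [ 92. 107.] [0.2001 0.7333] 162.1 41.3 88.5
side white 242 [ 70. 110.] [0.1271 0.7336] 159.8 43.4 89.4
side white 43 [145. 117.] [0.3624 0.5612] 30.6 30.6 9.2
side white 432 [220. 159.] [0.5198 0.2299] 150.0 59.8 11.2
side white 382 [ 12. 167.] [-0.0824  0.4697] 102.9 75.3 88.2
side white 858 [300. 254.] [ 0.5615 -0.2042] 147.4 59.1 -16.7
side white 199 [392. 263.] [ 0.741  -0.3226] 41.0 39.9 55.4
side white 127 [ 31. 294.] [-0.0544 -0.0603] 99.4 20.3 -39.5
side white 83 [ 32. 306.] [-0.0495 -0.1011] 57.4 11.4 -29.4
```

View pics/scene0c.png

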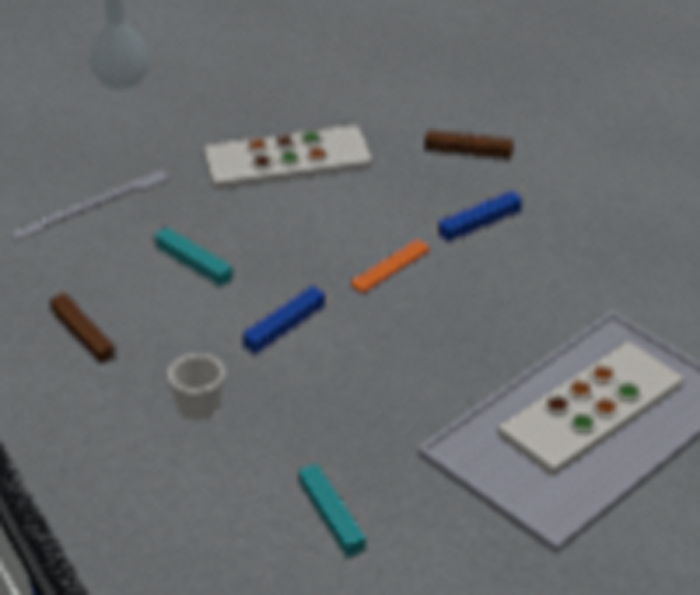

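```bash
cat >> h.py <<'E'
def down(phi):
    "tool down, jaw axis at phi degrees"
    c,s=np.cos(np.radians(phi)),np.sin(np.radians(phi))
    return np.array([[0,c,s],[0,s,-c],[-1,0,0.]])
def snap(robot,n,tag):
    f=robot.grab_frame(n); cv2.imwrite(f"pics/{tag}.png",f["image"][:,:,::-1]); np.savez(f"pics/{tag}.npz",**f); return f
E
python3 - <<'E'
from h import *
from bench import robot
f=dict(np.load("pics/scene0.npz")); g=dict(np.load("pics/side0.npz"))
# bystanders: base contact pixel on bench (bottom edge), rough
for nm,uv in [("reagent",(402,250)),("flask_big",(368,303)),("crucible",(206,237)),("flask_small",(185,143)),("turq1",(205,193)),("turq2",(245,265)),("brown",(284,161))]:
    print(nm,cast(f,[uv],0)[0])
for nm,uv in [("reagent",(151,157)),("flask_big",(203,128)),("crucible",(327,173)),("flask_small",(380,320))]:
    print(nm,cast(g,[uv],0)[0])
for kind,z in [("blue",.016),("white",.012),("white",.018)]:
    for m,s,c in comps(mask(g,kind)):
        if 200<c[0]<330 and 150<c[1]<260: print(z,c.round(),*cr(g,m,z))
for p,phi in [((.56,-.05,.40),108),((.56,-.05,.40),-72),((.458,-.03,.01),94.5),((.458,-.03,.01),-85.5),((.675,.005,.01),108),((.675,.005,.01),-72),((.52,.23,.05),11),((.52,.23,.05),-169),((.56,-.2,.02),73),((.56,-.2,.02),-107),((.52,.23,.04),101),((.52,.23,.04),-79)]:
    q=robot.ik(p,down(phi)); print(p,phi,None if q is None else np.round(q,0))
E
```

```text
reagent [0.3472 0.3757 0.    ]
flask_big [0.5455 0.4677 0.    ]
crucible [0.7826 0.0604 0.    ]
flask_small [ 0.6416 -0.4135  0.    ]
turq1 [ 0.7015 -0.1181  0.    ]
turq2 [ 0.7403  0.206  -0.    ]
brown [ 0.3987 -0.1419  0.    ]
reagent [0.3299 0.345  0.    ]
flask_big [0.5268 0.4291 0.    ]
crucible [0.7795 0.0472 0.    ]
flask_small [ 0.6342 -0.4353  0.    ]
0.016 [302. 189.] [0.6715 0.0005] 82.1599349975586 14.904093742370605 17.768918991088867
0.016 [233. 220.] [ 0.4553 -0.0361] 79.92414093017578 13.74105453491211 4.855225086212158
0.012 [220. 159.] [0.5198 0.2299] 149.99630737304688 59.774436950683594 11.153242111206055
0.012 [300. 254.] [ 0.5615 -0.2042] 147.4402313232422 59.05624008178711 -16.749549865722656
0.018 [220. 159.] [0.5175 0.2222] 148.9319610595703 59.35030746459961 11.15324592590332
0.018 [300. 254.] [ 0.5589 -0.2088] 146.39401245117188 58.63719177246094 -16.749542236328125
(0.56, -0.05, 0.4) 108 [-11.  14.  13. 101.  -4.  65. 111.]
(0.56, -0.05, 0.4) -72 [-36.  18.  49. 102. -15.  66. -55.]
(0.458, -0.03, 0.01) 94.5 [  4.  40. -11. 134.  51.   9.  40.]
(0.458, -0.03, 0.01) -85.5 [ -8.  41.   7. 135. -44.   6. -44.]
(0.675, 0.005, 0.01) 108 [  2.  47. -12. 106.  18.  29.  87.]
(0.675, 0.005, 0.01) -72 [-20.  49.  24. 107. -36.  31. -44.]
(0.52, 0.23, 0.05) 11 [-34.  39.   6. 120. -11.  21.  -8.]
(0.52, 0.23, 0.05) -169 [-11.  41. -28. 119.  39.  30. 123.]
(0.56, -0.2, 0.02) 73 [ 20.  43.  -9. 117.  16.  22.  72.]
(0.56, -0.2, 0.02) -107 [ -1.  45.  23. 118. -41.  25. -53.]
(0.52, 0.23, 0.04) 101 [-24.  40.  -8. 120.  14.  21.  58.]
(0.52, 0.23, 0.04) -79 [-44.  42.  22. 121. -38.  24. -71.]
```

```bash
python3 - <<'E'
from h import *
from bench import robot
p=robot.current_position(); robot.movel([p[0],p[1],.42],rate=.25)
robot.move_ptp([.56,-.06,.35],down(108))
robot.movel([.56,-.06,.25],rate=.25)
f=snap(robot,"wrist","w1")
print(robot.current_time(),robot.current_position(),np.round(robot.current_joints(),1),robot.current_force())
for kind,z in [("blue",.016),("orange",.006),("white",.012)]:
    for m,s,c in comps(mask(f,kind)):
        P,w,h,a=cr(f,m,z); print(kind,s[4],c.round(0),P,round(w,1),round(h,1),round(a,1))
E
```

```text
4.35 [ 0.561  -0.0601  0.2513] [-14.3  22.8  20.3 112.7 -10.7  46.2 120. ] [-0.0353 -0.1617  2.1046]
blue 43 [289.  96.] [ 0.482  -0.0401] 33.3 2.9 4.1
blue 45 [271. 219.] [ 0.6346 -0.0093] 14.2 8.7 -65.8
orange 790 [283. 161.] [ 0.5603 -0.0187] 83.1 15.5 15.1
white 4716 [139. 115.] [ 0.5624 -0.205 ] 148.1 57.9 -16.6
white 3275 [466. 186.] [0.5186 0.2251] 150.7 58.9 11.5
white 137 [280. 321.] [0.7974 0.0628] 44.3 43.1 -72.4
```

View pics/w1.png

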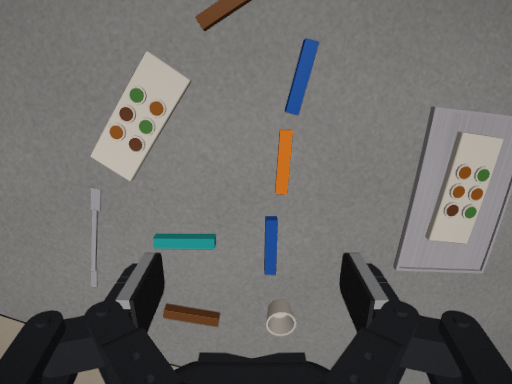

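The wrist picture shows the blue sticks at (302,77) and (271,245) with the orange strip between them at (284,161). The loose plate is at (140,116) and the tray plate at (466,187). The blue mask is too tight, so I'll loosen it and separate the stick tops.

```bash
sed -i 's/(H>108)&(H<125)&(S>150)&(V>60)/(H>100)\&(H<128)\&(S>150)\&(V>50)/' h.py; python3 - <<'E'
from h import *
for tag in ["w1","side0","scene0"]:
    f=dict(np.load(f"pics/{tag}.npz")); hsv=cv2.cvtColor(f["image"],cv2.COLOR_RGB2HSV)
    for m,s,c in comps(mask(f,"blue"),60):
        P=cast(f,[c],.016)[0]
        if not(.4<P[0]<.75 and abs(P[1])<.1): continue
        V=hsv[:,:,2][m]; t,_=cv2.threshold(V.reshape(-1,1),0,255,cv2.THRESH_OTSU)
        print(tag,s[4],c.round(0),cr(f,m,.016),np.percentile(V,[10,50,90]),t)
        mt=m&(hsv[:,:,2]>t); print("   top",mt.sum(),cr(f,mt,.016), "rangeZ pt", )
im=cv2.imread("pics/w1.png")
cv2.imwrite("pics/w1c.png",cv2.resize(im[20:300,220:350],None,fx=2.1,fy=2.1))
E
```

```text
w1 1076 [301.  76.] (array([ 0.4574, -0.0351]), 82.25045776367188, 16.833309173583984, 4.459277153015137) [133. 149. 151.] 118.0
   top 993 (array([ 0.4573, -0.0347]), 82.27384948730469, 15.333476066589355, 3.851318359375) rangeZ pt
w1 659 [271. 245.] (array([0.6721, 0.0024]), 88.66979217529297, 15.57910442352295, 17.72604751586914) [132. 147. 147.] 127.0
   top 608 (array([0.6748, 0.0035]), 82.96376037597656, 15.150690078735352, 17.90882682800293) rangeZ pt
side0 102 [302. 189.] (array([0.6715, 0.0005]), 82.1599349975586, 14.904093742370605, 17.768918991088867) [117.2 145.5 149. ] 132.0
   top 72 (array([0.6726, 0.003 ]), 78.47513580322266, 11.17582893371582, 17.094480514526367) rangeZ pt
side0 120 [233. 220.] (array([ 0.4553, -0.0361]), 79.92414093017578, 13.74105453491211, 4.855225086212158) [122.9 146.  148. ] 135.0
   top 85 (array([ 0.4559, -0.0341]), 78.46035766601562, 9.571077346801758, 3.9974944591522217) rangeZ pt
scene0 121 [287. 181.] (array([ 0.463 , -0.0255]), 86.4023666381836, 23.098299026489258, 4.225501537322998) [ 64. 106. 133.] 96.0
   top 72 (array([ 0.4602, -0.03  ]), 80.0410385131836, 14.236038208007812, 4.637373447418213) rangeZ pt
scene0 143 [231. 211.] (array([0.6791, 0.0125]), 87.51728820800781, 21.60289192199707, 18.072294235229492) [ 70. 116. 133.] 97.0
   top 89 (array([0.6771, 0.0078]), 80.69730377197266, 13.825892448425293, 18.07229232788086) rangeZ pt
```

View pics/w1c.png

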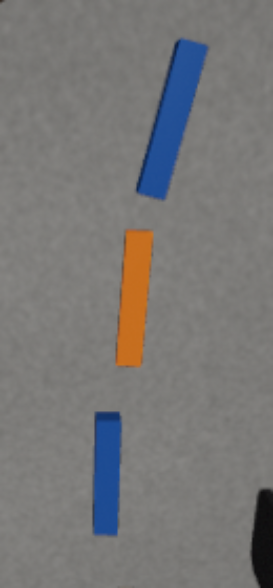

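Sizes agree at 82–83 x 15 mm for both sticks. Stick A is at (0.457,-0.0345), 4°, and stick B at (0.6745,0.0035), 18°. The next step is to re-cast the bottom plate at z=0.018 and pick stick A.

```bash
python3 - <<'E'
from h import *
from bench import robot
f=dict(np.load("pics/w1.npz"))
for m,s,c in comps(mask(f,"white")):
    if s[4]>3000: print(c.round(), cr(f,m,.018 if c[0]>400 else .012))
x,y=.4573,-.0345
robot.move_ptp([x,y,.12],down(94))
robot.movel([x,y,.006],rate=.15)
print(robot.current_force(),robot.current_position())
robot.grab(30)
print("gap",robot.current_finger_gap(),robot.current_position(),robot.current_force())
robot.movel([x,y,.12],rate=.15)
print("gap",robot.current_finger_gap(),robot.current_force(),robot.current_time())
snap(robot,"side","s2");snap(robot,"wrist","w2")
a=cv2.imread("pics/s2.png");b=cv2.imread("pics/w2.png")
cv2.imwrite("pics/v2.png",np.hstack([cv2.resize(a[100:300,120:380],(400,308)),cv2.resize(b,(400,300))[:308] if 0 else cv2.copyMakeBorder(cv2.resize(b,(400,300)),0,8,0,0,cv2.BORDER_CONSTANT)]))
E
```

```text
[139. 115.] (array([ 0.5624, -0.205 ]), 148.07533264160156, 57.88862991333008, -16.61011505126953)
[466. 186.] (array([0.518 , 0.2202]), 148.28794860839844, 57.97932815551758, 11.484832763671875)Traceback (most recent call last):
  File "<stdin>", line 8, in <module>
bench.MotionError: the arm cannot follow that straight line within its joint ranges
```

```bash
python3 - <<'E'
from h import *
from bench import robot
x,y=.4573,-.0345
print(robot.current_joints())
for phi in (94,-86):
  for z in (.12,.09,.06,.04,.02,.006):
    q=robot.ik([x,y,z],down(phi)); print(phi,z,None if q is None else np.round(q,1))
E
```

```text
[-13.9884  27.9993  15.7234 132.1435 -20.1187  21.7524 112.7978]
94 0.12 [-14.   28.1  15.7 132.4 -20.2  21.7 112.8]
94 0.09 [-11.5  31.3  12.4 133.4 -22.3  17.1 114.6]
94 0.06 [ -9.1  34.6   9.1 134.2 -24.4  12.6 116.3]
94 0.04 [ -7.6  36.9   6.9 134.7 -25.8   9.6 117.5]
94 0.02 [ -6.1  39.2   4.8 135.  -27.2   6.6 118.7]
94 0.006 [  4.7  40.8 -10.9 134.5  54.1   8.7  36.7]
-86 0.12 [-36.5  37.8  52.4 133.6 -57.2  35.4 -25.1]
-86 0.09 [-29.9  37.6  41.3 134.5 -58.8  28.1 -25.5]
-86 0.06 [-16.4  36.   20.  134.7 -47.2  15.9 -39.9]
-86 0.04 [-16.   38.5  19.5 135.2 -57.1  14.4 -30.2]
-86 0.02 [ -9.2  39.7   9.5 135.2 -47.5   8.2 -40.7]
-86 0.006 [ -8.9  41.4   9.  135.4 -59.    7.  -29.3]
```

```bash
python3 - <<'E'
from h import *
from bench import robot
a=np.radians(4)
for d in (0,.008,.012,.016,.02):
  x,y=.4573+d*np.cos(a),-.0345+d*np.sin(a)
  for phi in (94,98): 
   for z in (.12,.006,.002):
    q=robot.ik([x,y,z],down(phi)); print(d,phi,z,None if q is None else np.round(q,1))
E
```

```text
0 94 0.12 [-14.   28.1  15.7 132.4 -20.2  21.7 112.8]
0 94 0.006 [  4.7  40.8 -10.9 134.5  54.1   8.7  36.7]
0 94 0.002 [  4.7  41.3 -10.9 134.6  57.4   8.5  33.4]
0 98 0.12 [-13.2  28.   14.6 132.3 -18.8  21.5 115.3]
0 98 0.006 [  4.7  40.8 -10.9 134.5  54.1   8.7  40.7]
0 98 0.002 [  4.7  41.3 -10.9 134.6  57.4   8.5  37.4]
0.008 94 0.12 [-14.1  28.5  15.9 131.4 -20.1  22.3 112.6]
0.008 94 0.006 [ -9.1  41.5   9.3 134.4 -53.7   7.6 145.3]
0.008 94 0.002 [ -9.   42.    9.2 134.4 -57.    7.3 148.6]
0.008 98 0.12 [-13.3  28.3  14.8 131.3 -18.7  22.2 115.1]
0.008 98 0.006 [ -9.1  41.5   9.3 134.4 -53.7   7.6 149.3]
0.008 98 0.002 [  4.7  41.4 -10.9 133.6  52.4   9.   42.4]
0.012 94 0.12 [-14.2  28.6  16.  130.9 -20.   22.6 112.5]
0.012 94 0.006 [ -5.8  41.1   4.3 133.6 -27.9   6.1 119.3]
0.012 94 0.002 [ -9.1  42.    9.3 133.9 -54.4   7.6 146. ]
0.012 98 0.12 [-13.4  28.5  14.8 130.9 -18.6  22.5 115. ]
0.012 98 0.006 [ -9.2  41.5   9.4 133.8 -51.3   8.  146.9]
0.012 98 0.002 [ -9.1  42.    9.3 133.9 -54.4   7.6 150. ]
0.016 94 0.12 [-14.2  28.8  16.  130.4 -20.   23.  112.4]
0.016 94 0.006 [ -6.   41.2   4.6 133.1 -27.8   6.5 119.2]
0.016 94 0.002 [ -9.2  42.1   9.4 133.4 -52.    8.  143.5]
0.016 98 0.12 [-13.4  28.7  14.9 130.4 -18.6  22.8 114.9]
0.016 98 0.006 [ -5.8  41.1   4.4 133.1 -26.3   6.5 121.6]
0.016 98 0.002 [ -9.2  42.1   9.4 133.4 -52.    8.  147.5]
0.02 94 0.12 [-14.3  29.   16.1 129.9 -19.9  23.3 112.3]
0.02 94 0.006 [ -6.2  41.2   5.  132.6 -27.7   7.  119.1]
0.02 94 0.002 [ -6.   41.7   4.6 132.7 -28.1   6.5 119.4]
0.02 98 0.12 [-13.5  28.9  15.  129.9 -18.6  23.1 114.9]
0.02 98 0.006 [ -6.   41.2   4.7 132.6 -26.2   7.  121.5]
0.02 98 0.002 [ -5.8  41.7   4.3 132.7 -26.6   6.4 121.9]
```

```bash
python3 - <<'E'
from h import *
from bench import robot
a=np.radians(4); d=.018
x,y=.4573+d*np.cos(a),-.0345+d*np.sin(a)
robot.move_ptp([x,y,.12],down(94))
robot.movel([x,y,.006],rate=.15)
print(robot.current_force(),robot.current_position())
robot.grab(30)
print("gap",robot.current_finger_gap(),robot.current_position(),robot.current_force())
robot.movel([x,y,.12],rate=.15)
print("gap",robot.current_finger_gap(),robot.current_force(),robot.current_time())
snap(robot,"side","s2");snap(robot,"wrist","w2")
a=cv2.imread("pics/s2.png");b=cv2.imread("pics/w2.png")
cv2.imwrite("pics/v2.png",np.hstack([cv2.resize(a[100:300,120:380],(400,308)),cv2.copyMakeBorder(cv2.resize(b,(400,300)),0,8,0,0,cv2.BORDER_CONSTANT)]))
E
```

```text
[ 0.7746  0.5101 -0.0714] [ 0.4754 -0.0334  0.0065]
gap 0.17446550194860866 [ 0.4754 -0.0332  0.0063] [-0.7587  0.7623  6.873 ]
gap 0.17905892430817738 [-0.2372  0.6191 -0.7776] 7.7583
```

View pics/v2.png

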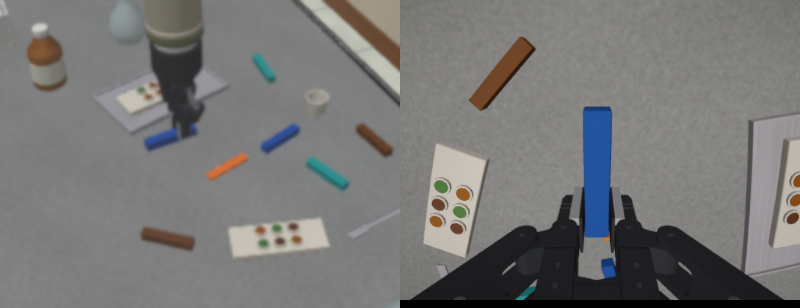

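```bash
cat >> h.py <<'E'
def place_stick(robot,C,ang,ex,d,phi,z0,pick_z):
    a=np.radians(ang); c=np.array(C)+ex*np.array([np.cos(a),np.sin(a)])
    p=np.radians(phi); t=c+d*np.array([np.sin(p),-np.cos(p)])
    robot.move_ptp([*t,.13],down(phi))
    robot.movel([*t,.035],rate=.15)
    f0=np.array(robot.current_force())
    robot.movel([*t,pick_z+.0183],rate=.03)
    print("target",t,"pos",robot.current_position(),"df",np.array(robot.current_force())-f0)
    robot.ungrasp()
    robot.movel([*t,.13],rate=.15)
    print("t",robot.current_time(),robot.current_force())
E
python3 - <<'E'
from h import *
from bench import robot
place_stick(robot,(.5178,.2210),11.4,-.056,.018,11.4,None,.0063)
p=robot.current_position()
f=snap(robot,"wrist","w3"); snap(robot,"side","s3")
a=cv2.imread("pics/s3.png");b=cv2.imread("pics/w3.png")
cv2.imwrite("pics/v3.png",np.hstack([cv2.resize(a[100:300,120:380],(400,308)),cv2.copyMakeBorder(cv2.resize(b,(400,300)),0,8,0,0,cv2.BORDER_CONSTANT)]))
E
```

```text
target [0.4665 0.1923] pos [0.4664 0.1923 0.0245] df [-1.5766 -0.5402 -1.8849]
t 11.9167 [-1.095  -0.0267 -0.3701]
```

View pics/v3.png

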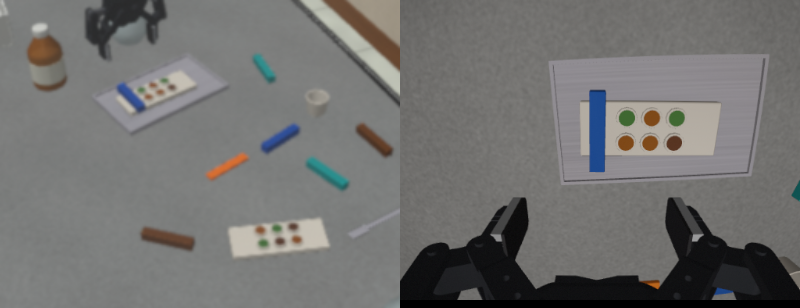

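The side and wrist views show the first stick lying across the plate's near end. I'll measure it in the plate frame.

```bash
cat >> h.py <<'E'
def topmask(f,m):
    V=cv2.cvtColor(f["image"],cv2.COLOR_RGB2HSV)[:,:,2]; t,_=cv2.threshold(V[m].reshape(-1,1),0,255,cv2.THRESH_OTSU)
    return m&(V>t)
def platecheck(f,zs=.034,zp=.018,zw=.022,box=None):
    # plate from corner edges of white+ sticks; all metric
    M=(mask(f,"white")|mask(f,"blue")*0)
    for m,s,c in comps(M,300):
        P=cast(f,[c],zp)[0]
        if .40<P[0]<.63 and .1<P[1]<.34: print("white",s[4],c.round(),cr(f,m,zp))
    for m,s,c in comps(mask(f,"blue"),60):
        P=cast(f,[c],zs)[0]
        if .40<P[0]<.63 and .1<P[1]<.34: print("blue",s[4],c.round(),cr(f,m,zs),"top",cr(f,topmask(f,m),zs))
E
python3 - <<'E'
from h import *
f=dict(np.load("pics/w3.npz")); platecheck(f); platecheck(dict(np.load("pics/s3.npz")))
hsv=cv2.cvtColor(f["image"],cv2.COLOR_RGB2HSV); 
for m,s,c in comps(mask(f,"blue"),200):
    print(c,np.unique(hsv[:,:,2][m]//10*10,return_counts=True))
im=f["image"][60:245,180:500,::-1]; cv2.imwrite("pics/w3c.png",cv2.resize(im,None,fx=2.4,fy=2.4))
E
```

```text
white 764 [236. 164.] (array([0.4496, 0.2074]), 57.23573303222656, 8.957262992858887, -79.14261436462402)
white 7103 [338. 165.] (array([0.5309, 0.2239]), 120.83747863769531, 57.26033401489258, 11.364794731140137)
blue 2021 [252. 167.] (array([0.4631, 0.2107]), 83.14384460449219, 14.801711082458496, -78.90347385406494) top (array([0.4631, 0.2099]), 81.71826171875, 14.490345001220703, -79.04953479766846)
blue 76 [204. 162.] (array([0.4607, 0.2073]), 79.22347259521484, 11.963149070739746, -79.1831464767456) top (array([0.4616, 0.2095]), 75.20500183105469, 9.592789649963379, -78.93136501312256)
[252.2321 166.8654] (array([ 60,  70,  80, 100, 110, 120, 130, 140], dtype=uint8), array([   2,   11,    6,    2,   47,   26,   68, 1859]))
```

View pics/w3c.png

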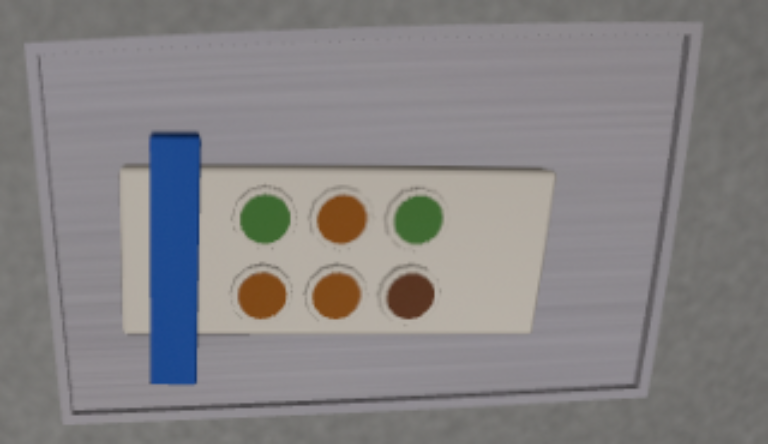

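The plate is at (.5177,.2212), 11.4°. The stick is at -55.7 mm along and -0.2 mm across, and square. Stick B is next.

```bash
python3 - <<'E'
from h import *
from bench import robot
x,y=.6743,.0034
robot.move_ptp([x,y,.12],down(107.8))
robot.movel([x,y,.006],rate=.15)
robot.grab(30)
print("gap",robot.current_finger_gap(),robot.current_position(),robot.current_force())
z=robot.current_position()[2]
robot.movel([x,y,.12],rate=.15)
print("gap",robot.current_finger_gap(),robot.current_time())
place_stick(robot,(.5177,.2212),11.4,.056,0,11.4,None,z)
f=snap(robot,"wrist","w4"); platecheck(f)
f=snap(robot,"side","s4"); platecheck(f)
a=cv2.imread("pics/s4.png");b=cv2.imread("pics/w4.png")
cv2.imwrite("pics/v4.png",np.hstack([cv2.resize(a[100:300,120:380],(400,308)),cv2.copyMakeBorder(cv2.resize(b,(400,300)),0,8,0,0,cv2.BORDER_CONSTANT)]))
E
```

```text
gap 0.17773798707679786 [0.6745 0.0034 0.0064] [-0.1514 -1.0501  4.3385]
gap 0.1718819579536033 15.7833
target [0.5726 0.2323] pos [0.5725 0.2323 0.0246] df [-0.5493 -0.6149  0.439 ]
t 19.9833 [-0.0768  0.0263  0.2634]
white 4770 [186. 185.] (array([0.5175, 0.2213]), 94.4877700805664, 56.78115463256836, 11.60269832611084)
white 712 [268. 185.] (array([0.5861, 0.235 ]), 56.21089172363281, 9.146646499633789, -77.90543746948242)
blue 2386 [118. 188.] (array([0.4662, 0.2121]), 84.87992858886719, 20.61762237548828, -79.22552013397217) top (array([0.4636, 0.2105]), 82.56544494628906, 14.812383651733398, -78.88438892364502)
blue 1873 [252. 189.] (array([0.5728, 0.2321]), 83.7792739868164, 14.855338096618652, -78.68457317352295) top (array([0.5729, 0.2313]), 82.25254821777344, 14.855338096618652, -78.68457317352295)
blue 74 [237. 149.] (array([0.5694, 0.2288]), 79.31710815429688, 14.09256649017334, -78.62671756744385) top (array([0.5707, 0.2311]), 75.18448638916016, 10.527502059936523, -78.48196506500244)
blue 73 [204. 162.] (array([0.4607, 0.2073]), 79.22347259521484, 11.963149070739746, -79.1831464767456) top (array([0.4618, 0.2087]), 76.90133666992188, 9.592789649963379, -78.93136501312256)
```

View pics/v4.png

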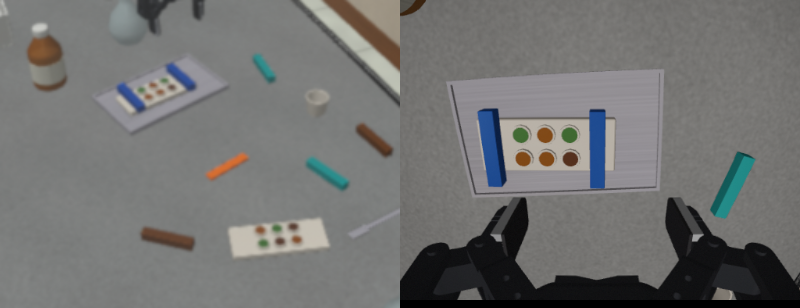

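Both sticks are in place at -55 and +56 mm, and the plate has not moved. Before gripping the 60 mm wide plate I want to know how far the open fingertips sit behind the TCP, using the wrist depth.

```bash
python3 - <<'E'
from h import *
from bench import robot
f=dict(np.load("pics/w4.npz")); R,t,K,d=cam(f); Z=f["range_z"]
tcp=np.array(robot.current_position()); Rt=np.array(robot.current_tcp_rot()); print(tcp)
v,u=np.where((Z>0)&(Z<.25)); uv=np.c_[u,v].astype(float)
p=cv2.undistortPoints(uv.reshape(-1,1,2),K,d).reshape(-1,2)
X=(np.c_[p,np.ones(len(p))]*Z[v,u][:,None]-t)@R
T=(X-tcp)@Rt
for s in (-1,1):
    k=(np.sign(T[:,1])==s)&(abs(T[:,2])<.02)&(abs(T[:,1])<.07)
    print(s,k.sum(), "max along x (mm)",np.percentile(T[k,0],[90,98,99.5,100])*1000)
    j=np.argsort(-T[k,0])[:6]; print((T[k][j]*1000).round(1))
f=snap(robot,"wrist","w5")
print([robot.ik([.562,-.205,z],down(73.4)) is not None for z in (.2,.1,0,-.003)])
E
```

```text
[0.572  0.2322 0.129 ]
-1 14661 max along x (mm) [-35.7361 -17.6153  95.5773  96.9649]
[[ 97.   -4.2 -18.4]
 [ 97.   -6.6 -12.7]
 [ 96.8  -7.3 -14.4]
 [ 96.7  -1.  -18.5]
 [ 96.7  -7.3 -18.5]
 [ 96.7  -7.3 -17.7]]
1 14791 max along x (mm) [-35.8947 -17.4482  95.497   97.4317]
[[ 97.4   4.5 -14.2]
 [ 97.    4.5 -15.1]
 [ 96.9   4.5 -11.9]
 [ 96.8   1.3 -17.6]
 [ 96.8   6.1 -16. ]
 [ 96.7   6.1 -14.4]]
[True, True, True, True]
```

Open tips stand about 13 mm behind the TCP, and I estimate about 5 mm at a 60 mm opening. So I'll grip the plate with the TCP at z ≈ -2 mm, after a close look at it.

```bash
python3 - <<'E'
from h import *
from bench import robot
robot.move_ptp([.562+.035,-.205-.01,.15],down(73.4))
f=snap(robot,"wrist","w6")
for m,s,c in comps(mask(f,"white"),800): print(s[4],c.round(),cr(f,m,.012))
print(robot.current_time())
E
```

```text
8770 [250. 129.] (array([ 0.5625, -0.2054]), 147.07461547851562, 58.06143569946289, -16.646018981933594)
21.825
```

View pics/w6.png

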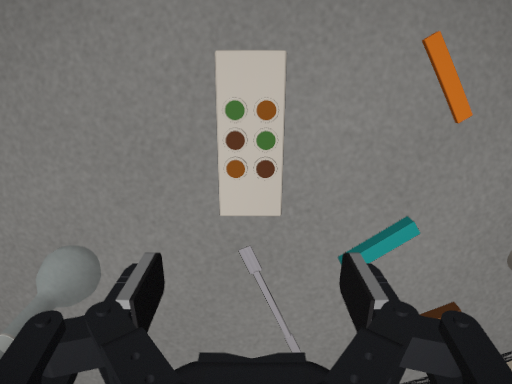

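The wrist view shows the loose plate at (250,129), measuring 147x58 mm and square between the jaws. The spatula and turquoise stick are clear of the finger paths. Now the grip.

```bash
python3 - <<'E'
from h import *
from bench import robot
x,y=.5625,-.2052
robot.movel([x,y,.06],down(73.4),rate=.15)
robot.movel([x,y,-.001],rate=.06)
print(robot.current_position(),robot.current_force())
robot.grab(60)
print("gap",robot.current_finger_gap(),robot.current_position(),robot.current_force())
robot.movel([x,y,.03],rate=.05)
robot.dwell(.2)
print("gap",robot.current_finger_gap(),robot.current_position(),robot.current_force(),robot.current_torque(),robot.current_time())
snap(robot,"wrist","w7");snap(robot,"side","s7")
a=cv2.imread("pics/s7.png");b=cv2.imread("pics/w7.png")
cv2.imwrite("pics/v7.png",np.hstack([cv2.resize(a[170:320,200:395],(400,308)),cv2.copyMakeBorder(cv2.resize(b,(400,300)),0,8,0,0,cv2.BORDER_CONSTANT)]))
E
```

```text
[ 0.5627 -0.2053 -0.0007] [ 0.7792 -0.4529 -0.2951]
gap 0.6819701270445679 [ 0.5627 -0.2051 -0.0001] [-1.091   1.1432  7.4884]
gap 0.6792788151868852 [ 0.5623 -0.2052  0.0297] [-0.1498 -0.8276 -3.525 ] [-0.0664  0.0118  0.0458] 25.1333
```

View pics/v7.png

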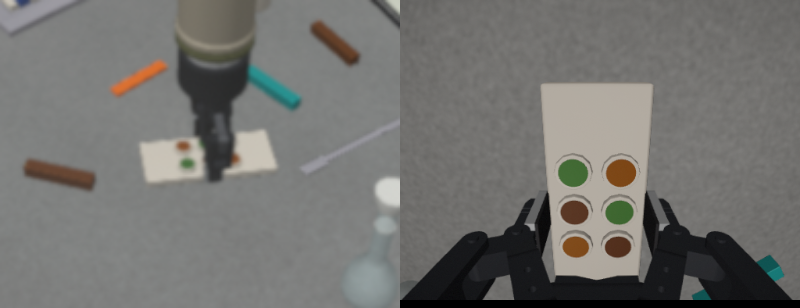

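The plate is held between the jaws. I'll check its tilt and offset in the grip from the wrist depth.

```bash
python3 - <<'E'
from h import *
from bench import robot
f=dict(np.load("pics/w7.npz")); R,t,K,d=cam(f); Z=f["range_z"]
M=max(comps(mask(f,"white"),800),key=lambda k:k[1][4])[0]
m=cv2.erode(M.astype(np.uint8),np.ones((5,5)))>0
v,u=np.where(m&(Z>0)); 
k=v<190; v,u=v[k],u[k]
p=cv2.undistortPoints(np.c_[u,v].astype(float).reshape(-1,1,2),K,d).reshape(-1,2)
X=(np.c_[p,np.ones(len(p))]*Z[v,u][:,None]-t)@R
A=np.c_[X[:,:2]-[.5625,-.2052],np.ones(len(X))]; c=np.linalg.lstsq(A,X[:,2],rcond=None)[0]; print("plane slopes,height at tcp",c,X[:,2].min(),X[:,2].max())
# far end corners
cs=max(cv2.findContours(M.astype(np.uint8),cv2.RETR_EXTERNAL,cv2.CHAIN_APPROX_NONE)[0],key=len).reshape(-1,2)
W=cast(f,cs,.042); T=(W-np.array(robot.current_position()))@np.array(robot.current_tcp_rot())
print("far end z-tool",T[:,2].min()*1000,"y at far end",[T[T[:,2]<-.06][:,1].min()*1000,T[T[:,2]<-.06][:,1].max()*1000])
b=(T[:,2]>-.06)&(T[:,2]<-.02); e=T[b]
for s in (-1,1):
    q=e[np.sign(e[:,1])==s]; print(np.polyfit(q[:,2],q[:,1],1))
E
```

```text
plane slopes,height at tcp [-0.0011  0.0009  0.0412] 0.039102416941129266 0.04349488608290129
far end z-tool -74.74856901262882 y at far end [np.float64(-29.394700281146626), np.float64(27.83307823386827)]
[ 0.0013 -0.029 ]
[-0.0017  0.0275]
```

```bash
python3 - <<'E'
from h import *
from bench import robot
C=(.5177,.2212); O=down(101.4)
robot.movel([.5625,-.2052,.13],rate=.12)
try: robot.movel([*C,.13],O,rate=.15)
except robot.MotionError as e: print(e); robot.move_ptp([*C,.13],O)
robot.movel([*C,.06],rate=.1)
robot.dwell(.3)
print("gap",robot.current_finger_gap(),robot.current_position(),robot.current_force(),robot.current_time())
snap(robot,"side","s8");f=snap(robot,"scene","c8"); snap(robot,"wrist","w8")
a=cv2.imread("pics/s8.png");b=cv2.imread("pics/c8.png")
cv2.imwrite("pics/v8.png",np.hstack([cv2.resize(a[110:210,160:290],(400,308)),cv2.resize(b[180:290,250:390],(400,308))]))
E
```

```text
gap 0.6776905889031766 [0.5179 0.2214 0.0604] [-0.8155 -0.1668 -2.5908] 30.375
```

View pics/v8.png

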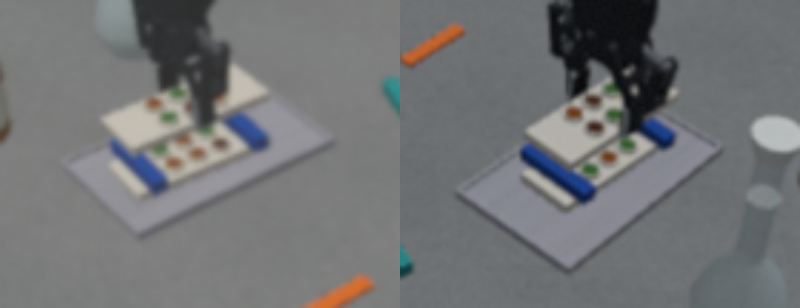

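Both views show the plate level, parallel and above the two sticks. I'm lowering it slowly, watching the force.

```bash
python3 - <<'E'
from h import *
from bench import robot
C=(.5177,.2212)
robot.movel([*C,.037],rate=.05); robot.dwell(.2)
f0=np.array(robot.current_force()); z=.037
while z>.0325:
    z-=.0006; robot.movel([*C,z],rate=.02); robot.dwell(.1)
    df=robot.current_force()[2]-f0[2]; print(round(z,4),robot.current_position()[2].round(4),df.round(2))
    if df>1.8: break
robot.dwell(.2); robot.ungrasp(); robot.dwell(.2)
print(robot.current_force(),robot.current_finger_gap())
robot.movel([*C,.10],rate=.1)
p=np.array([*C])-.0*np.array([1,0])
robot.movel([.5177+.07,.2212-.0+.01,.20],rate=.2)
f=snap(robot,"wrist","w9"); g=snap(robot,"side","s9"); snap(robot,"scene","c9")
print(robot.current_time())
a=cv2.imread("pics/s9.png");b=cv2.imread("pics/w9.png"); c=cv2.imread("pics/c9.png")
cv2.imwrite("pics/v9.png",np.hstack([cv2.resize(a[110:210,160:290],(400,308)),cv2.copyMakeBorder(cv2.resize(b,(400,300)),0,8,0,0,cv2.BORDER_CONSTANT)]))
E
```

```text
0.0364 0.0365 -0.06
0.0358 0.0358 -0.93
0.0352 0.0352 -0.23
0.0346 0.0346 0.1
0.034 0.034 -1.49
0.0334 0.0339 8.33
[0.5784 0.5072 0.3152] 1.0002140287191887
35.95
```

View pics/v9.png

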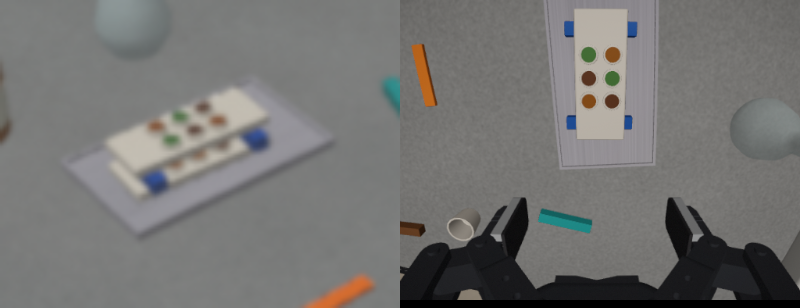

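The top plate rests on both sticks, which show equally at both sides. Now to measure it.

```bash
python3 - <<'E'
from h import *
from bench import robot
C=np.array([.5177,.2212]); a=np.radians(11.4); A=np.array([[np.cos(a),np.sin(a)],[-np.sin(a),np.cos(a)]])
for tag in ("w9","s9"):
    f=dict(np.load(f"pics/{tag}.npz"))
    for m,s,c in comps(mask(f,"white"),300):
        P=cast(f,[c],.046)[0]
        if .42<P[0]<.6 and .15<P[1]<.3:
            r=cr(f,m,.046); print(tag,"top",s[4],c.round(),A@(r[0]-C)*1000,r[1:])
    for m,s,c in comps(mask(f,"blue"),8):
        P=cast(f,[c],.034)[0]
        if .42<P[0]<.62 and .1<P[1]<.34:
            q=np.argwhere(m)[:,::-1]; W=(cast(f,q,.034)[:,:2]-C)@A.T*1000; print(tag,"stick end",W.min(0),W.max(0))
f=dict(np.load("pics/w9.npz")); R,t,K,d=cam(f); Z=f["range_z"]
M=max([k for k in comps(mask(f,"white"),800) if k[2][1]<190],key=lambda k:k[1][4])[0]
m=cv2.erode(M.astype(np.uint8),np.ones((9,9)))>0; v,u=np.where(m&(Z>0))
p=cv2.undistortPoints(np.c_[u,v].astype(float).reshape(-1,1,2),K,d).reshape(-1,2)
X=(np.c_[p,np.ones(len(p))]*Z[v,u][:,None]-t)@R
print("plane",np.linalg.lstsq(np.c_[X[:,:2]-C,np.ones(len(X))],X[:,2],rcond=None)[0],np.median(X[:,2]))
# bottom plate near edge: compare side images before/after
g0=cv2.imread("pics/s4.png").astype(int);g1=cv2.imread("pics/s9.png").astype(int)
cv2.imwrite("pics/d.png",cv2.resize(np.hstack([g0[130:195,170:280],g1[130:195,170:280]]).astype(np.uint8),None,fx=3.6,fy=3.6))
E
```

```text
w9 top 8679 [256.  91.] [-0.661  -0.6024] (146.80043029785156, 58.19447708129883, 11.266965866088867)
w9 stick end [-62.5554 -41.3949] [-47.2566 -32.0286]
w9 stick end [-62.6896  31.2744] [-46.5266  40.7766]
w9 stick end [ 46.4421 -42.3371] [ 62.6778 -31.8809]
w9 stick end [46.3846 31.1567] [62.6305 39.7276]
s9 top 485 [218. 153.] [-11.7838  -2.3047] (173.94337463378906, 81.77693176269531, 22.693523406982422)
s9 stick end [ 47.48   -42.4697] [ 57.6896 -34.1947]
s9 stick end [-64.5875 -41.9355] [-55.2995 -32.2295]
plane [ 0.0015 -0.0005  0.0455] 0.045459184261057634
```

View pics/d.png

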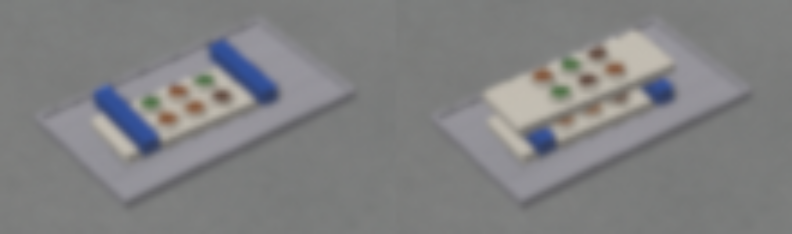

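```bash
python3 - <<'E'
from bench import robot
print(robot.current_force(),robot.current_time()); robot.hand_in()
E
```

```text
[-0.04156559 -0.24018325  0.37841336] 35.95
the job is handed in; nothing more can be done
```

The job is done and handed in at about 36 s of the 72 s allowed. Both blue sticks lie across the bare ends of the bottom plate, and the second plate sits on them, released. No verdict was reported.

**Last wrist-camera checks, in the bottom plate's frame as measured before the stacking:**
- **Sticks:** the middles are about 55 mm to either side of the plate's middle and within about 1.3 mm of its centre line. Both were square to within 0.5° when placed.
- **Top plate:** it is 0.7 mm off lengthwise, 0.6 mm off crosswise and 0.1° off in angle. Its slope is below 0.002. Its top surface is at 45.5 mm, where 46 mm is expected.
- **Bottom plate:** the side view before and after the stacking shows no visible movement.
- **Bystanders:** I planned the moves to stay clear of them, but took no separate measurement of them at the end.

**What failed or disagreed:**
- The first straight descent onto stick A was refused because a wrist joint was near its limit, so I gripped that stick 18 mm off its centre and allowed for that when placing it.
- The side-view measurement of the top plate was not usable, because its mask ran together with the lower plate's. The top-plate figures come from the wrist camera alone.
- Setting the plate down showed about 8 N of contact before release, far below the limits.

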